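Level the griddle and hold the level pressed down

TASK

The electric griddle on the table slopes, because the levelling foot under the end with the black hand knob is set wrong. Stand the spirit level on the middle of the griddle plate, lengthwise (along the plate's long side, toward the knob), and let go of it; then turn the black knob until the bubble rests centred between the two black lines with nothing touching the level. Finally press the level down on the plate firmly but gently from above (about 10 N) and finish while still pressing, bubble centred, so that I can tighten the lock ring; touch only the level then, and leave the other kitchen things where they stand.

Things in the scene. Friction and masses are not known exactly. Their poses are not given: they have to be found in the camera images.
- level: Spirit level: aluminium bar, red side panels, black end caps, 180 long, 24 thick, 44 mm high, 0.18 to 0.28 kg, standing on its 180 x 24 base on the table, left of the griddle. Origin: centre of the underside; x along its length, y across, z up. Sides flat: grip across the 24 mm from above at its middle. Its top is solid and flat (44 mm up) 24 to 84 mm either side of the middle: press there.
- level_window (a point): Middle of the vial window (48 mm long) in the level's top edge, 39 mm above its underside; axes as the level's. The vial holds yellow-green liquid and a whitish bubble, and has two black lines 9 mm either side of the middle.
- bubble_mid (a point): Middle of the 14 mm long bubble. It moves along the level's x, up to 12 mm either way from the window's middle, always to the higher side, 0.7 mm per milliradian of slope, and settles in about 1 s. Centred: it lies between the lines, within 2 mm of the window's middle.
- griddle_base: The griddle, fixed on the table: steel case with dial on its front, 198 deep (x) by 268 mm long (y). Origin on the table under the plate's middle; x from front to splash back, y along it away from the knob, z up. It rests on two fixed feet at y = +115 mm and on the levelling screw at y = -172 mm, which starts too low, so the plate slopes down toward the knob.
- plate_mid (a point): Middle of the dark cooking plate, on its top face, about 70 mm above the table; x across, y along its long side away from the knob, z out of the plate. Flat area 190 x 260 mm inside lips 6 mm high (splash back at +x 18 mm).
- knob_grip (a point): Middle of the round black knob on the upright levelling screw, on its axis, 109 mm above the table. Diameter 37 mm, from 94 to 124 mm up; grip from above at any angle; it does not rise. Clockwise from above raises that end: 1 rad moves the bubble of a lengthwise level 3.9 mm toward the knob. At the start it needs 1.3 to 2.7 rad clockwise. Friction 0.06 N m, stays where left, no near stop.
- pepper_mill: Dark wooden pepper mill, 58 mm across, 160 mm high, back left on the table; origin at the centre of its underside. Bystander, not to be moved.
- onion: Brown onion, about 78 mm across and 85 mm high, on the green chopping board at the right; origin at its underside. Bystander.
- mug: White mug, 97 mm high, at the back right; origin at its underside. Bystander.

How it is judged:
By the outcome, as a careful person would: the job done as asked, in the order asked, and still so for the second after the job is handed in, while the arm keeps its last pose, push and grip.
It also fails if it takes over 72 s, if anything falls off the work surface, if the arm or the gripper's body presses on something with over 40 N, if the wrist force passes 120 N, or if a joint passes its speed limit or range.

ROBOT

A 7-joint arm with a two-finger parallel gripper is mounted at the origin on a cart in front of the work surface, level with it; the furniture and walls round the work are solid. World frame = base frame: x ahead of the robot, y to its left, z up, the work surface at z = 0. Lengths are in m, angles in rad, forces in N, time in s.
With the tool pointing down it reaches from about 0.4 to 0.85 m from the base axis. Payload 4.5 kg.
Tool frame: the origin (TCP) lies where the fingers leave the gripper's body, on its centre line; the fingertips stand 64 mm ahead of it and the grasp point (between the pads) lies 45 mm ahead of it; z points along the fingers, y is the line along which they close (so a half turn about z gives the same grasp; the last joint's range is limited). The gripper opens to 88 mm and grips with 3 to 60 N. Pads are 18 mm wide; open, the fingers measure 123 mm over their backs; the gripper's body (75 mm by 187 mm) begins 45 mm behind the grasp point.
Start: joints at [-1.137, 0.689, -0.195, 1.565, 0.157, 0.902, -0.215], TCP at [0.243, 0.576, 0.303] pointing down, gripper open.
Joint ranges: [-3.01, 3.01], [-0.46, 2.08], [-1.47, 1.51], [0.13, 2.56], [-1, 4.14], [0.04, 2.09], [-2.66, 2.66]. Speed limits (rad/s): [2.57, 2.57, 3.14, 3.14, 3.14, 3.14, 3.14].

INTERFACE

Orientations are given as a unit quaternion [x, y, z, w].
In Python, from plant import r gives the robot as it stands.
- The arm moves only by the tool play_rows, never from a script. Its arguments are lists of equal length, an entry for each row: "translation": the shift along the tool's x, y, z in m, a list of three; "delta_rot": the turn, a rotation vector about the tool's x, y, z in degrees, a list of three; "grip": the opening, from -1 (shut) to 1 (fully open). In form: {"translation": [[x, y, z], ...], "delta_rot": [[rx, ry, rz], ...], "grip": [grip, ...]}. A call has 1 to 20 rows; each row shifts and turns the commanded pose from where the row before left it, along the tool's axes as they then stand; what a row does not reach is not made up. A row lasts 1/8 s, in which the tool goes at most 62.5 mm and 10.7 degrees, less where a joint would pass 70% of its speed; a pose out of reach is approached as far as the arm can. A call with a gripper value outside its range is refused whole. The fingers move at their own pace and stop on an object; "squeeze" is the grip in N (left out, the last holds). Time passes only in rows, so rows that do not move let the fingers close. It gives the time, the measured TCP pose, the force, the opening and the grip force at its end, in the units of the state.
- r.get_state(): the state, without advancing time (a new reading comes with each control period).
- r.snapshot(name): name is "scene" or "top" or "wrist"; returns the picture (420x560x3 uint8, blue, green, red); there is no depth.
- r.get_calibration(name): a dict with "intrinsics" (3x3 intrinsics, pixels), "eye" and "rotation" of the camera in the world. Camera axes: x right, y up, looking along -z (the intrinsics and any distortion apply to the point x, -y, -z); pixel columns grow to the right and rows downward; lengths in m; the calibration is good to about 2 mm. The wrist camera is an equidistant fisheye: a pixel r from the principal point sees the ray r / f radians off the axis. A picture is of the moment at which its call begins: read the wrist's pose just before it. get_calibration takes no time and is no camera call; for the wrist camera it gives the pose at the moment of the call.
- r.finish_job(): hands the job in; it is judged then, once.
Trained networks look in the newest picture that a camera, given by its name, has taken for a name from the list of things; names that differ only in an ending like _2 or _b are one class to them, and where a whole thing is asked for, a point or a joint stands for the part that bears it (a point fixed in the world has none). Each returns a list of dicts, best first, with "confidence" (0 to 1); they miss things now and then, are a little off and sometimes report something else, mostly with a low value. They report only what shows in the picture. A call takes as long as a camera call.
- r.look_for(camera, target): "point" ([x, y, z] in m, in world coordinates, good to about 4 mm: the middle of the surface that is visible of it).
- r.silhouettes(camera, target): "pixels" (420x560 bool, what is visible of it).
The state is a dict: "clock": time; "q": joint angles; "qd": joint speeds; "joint_torque": joint torques, N m; "tool_pos": TCP position; "eef_rot": TCP orientation; "contact_force": force on the tool from outside, world axes, zero at the start; "moment": the same for the moment, N m; "opening": opening from 0.0 (shut) to 1.0 (fully open); "finger_force": force on a finger pad.
Only numpy, scipy, OpenCV 4.12 (cv2) and the standard library are available. Lean on these libraries where they do the work, as an engineer would, in place of code of your own. Each camera call takes 0.05 s, during which the arm holds its last target. There are 200 camera calls.

## Working session

There is one attempt and no reset: what is moved stays moved. The work goes in short steps, Python scripts to look and compute and a tool call to move; the robot and the scene stay as the last step left them, time stands still between calls to the robot, and variables do not carry over. Pictures are saved under pics/ and viewed, at most 10 in all, crops included, and the job is handed in when it is done.

Besides the shell and the picture viewer there is one more tool, called in YAML: its name, and indented under it one key for each argument. play_rows: Moves the arm, as the interface text tells. Its arguments: {"type":"object","properties":{"translation":{"type":"array","items":{"type":"array","items":{"type":"number"}}},"delta_rot":{"type":"array","items":{"type":"array","items":{"type":"number"}}},"grip":{"type":"array","items":{"type":"number"}},"squeeze":{"type":"number"}},"required":["translation","delta_rot","grip"]}

```bash
ls; mkdir -p pics; python3 - <<'E'
from plant import r
import cv2,numpy as np
np.set_printoptions(precision=4,suppress=True)
s=r.get_state()
print(s['clock'],s['tool_pos'],s['eef_rot'],s['opening'],s['contact_force'])
for n in("scene","top"):
    im=r.snapshot(n);cv2.imwrite(f'pics/{n}0.png',im)
    c=r.get_calibration(n);print(n,c['intrinsics'],c['eye'],c['rotation'])
    for t in("level","level_window","griddle_base","plate_mid","knob_grip","bubble_mid"):
        print(t,[(np.round(d['point'],4),round(d['confidence'],2)) for d in r.look_for(n,t)[:2]])
a=cv2.imread('pics/scene0.png');b=cv2.imread('pics/top0.png')
cv2.imwrite('pics/both.png',np.vstack([a,b])[:, :] if 0 else cv2.resize(np.hstack([a,b]),(800,300)))
E
```

```text
pics
0.0 [0.2431 0.5752 0.3019] [ 0.1985  0.9801 -0.0009 -0.0001] 0.9975666352191426 [ 0.9033 -0.7763  0.7511]
scene [[379.7798   0.     277.2984]
 [  0.     379.7798 205.6789]
 [  0.       0.       1.    ]] [0.4545 0.7163 0.9336] [-0.0247  0.3701  0.9262 -0.0678]
level [(array([0.5237, 0.2891, 0.0403]), 0.64)]
level_window [(array([0.5257, 0.2849, 0.0385]), 0.73)]
griddle_base [(array([0.5877, 0.0346, 0.0689]), 0.69)]
plate_mid [(array([0.5844, 0.0371, 0.0714]), 0.9), (array([0.6934, 0.2917, 0.088 ]), 0.67)]
knob_grip [(array([ 0.6337, -0.1477,  0.1231]), 0.63)]
bubble_mid []
top [[482.479    0.     275.7981]
 [  0.     482.479  210.9386]
 [  0.       0.       1.    ]] [ 0.3083 -0.1376  1.3288] [ 0.0883 -0.0657 -0.5971  0.7946]
level [(array([0.5233, 0.275 , 0.041 ]), 0.55)]
level_window [(array([0.5281, 0.2769, 0.0414]), 0.65)]
griddle_base [(array([0.5962, 0.0026, 0.0691]), 0.81), (array([0.6954, 0.2639, 0.1115]), 0.33)]
plate_mid [(array([0.5897, 0.012 , 0.0661]), 0.79)]
knob_grip [(array([ 0.6276, -0.1536,  0.1265]), 0.62)]
bubble_mid []
```

View pics/scene0.png

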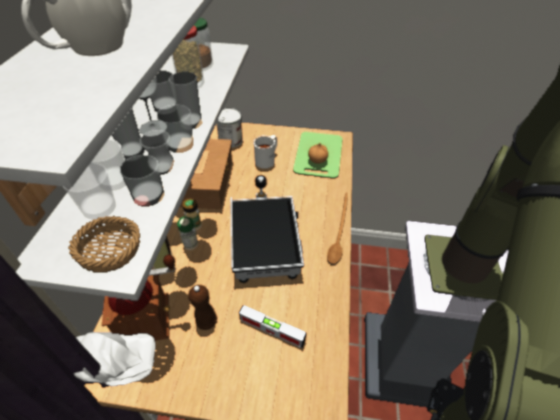

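View pics/top0.png

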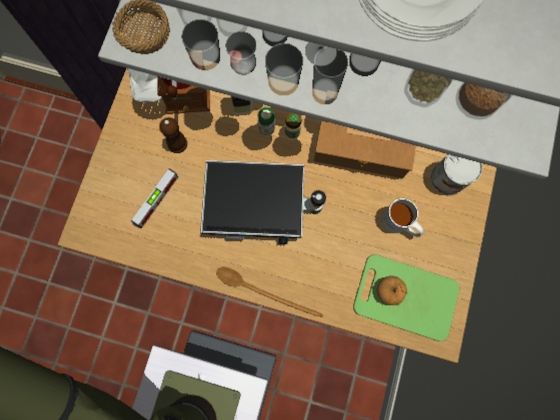

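Scene view: level (272,326), griddle plate (265,235), knob (260,182), mill (203,310), and a shelf overhangs the back. Top view: level (155,198), plate (253,198), knob (316,201). Next I'll measure geometry from the silhouettes.

```bash
cat > h.py <<'E'
from plant import r
import cv2,numpy as np
from scipy.spatial.transform import Rotation as R
np.set_printoptions(precision=4,suppress=True)
def rot(c):
    q=np.array(c['rotation']); return R.from_quat(q) if q.shape==(4,) else R.from_matrix(q)
def back(c,uv,z,fish=False):
    uv=np.atleast_2d(uv).astype(float);K=np.array(c['intrinsics'])
    a=(uv[:,0]-K[0,2])/K[0,0];b=(uv[:,1]-K[1,2])/K[1,1]
    if fish:
        t=np.hypot(a,b)+1e-12;d=np.c_[a/t*np.sin(t),-b/t*np.sin(t),-np.cos(t)]
    else: d=np.c_[a,-b,-np.ones(len(a))]
    d=rot(c).apply(d);e=np.array(c['eye'])
    return e+d*((z-e[2])/d[:,2])[:,None]
def proj(c,P,fish=False):
    p=rot(c).inv().apply(np.atleast_2d(P)-np.array(c['eye']));K=np.array(c['intrinsics'])
    x,y,z=p[:,0],-p[:,1],-p[:,2]
    if fish:
        rr=np.hypot(x,y)+1e-12;t=np.arctan2(rr,z);x,y=x/rr*t,y/rr*t
    else: x,y=x/z,y/z
    return np.c_[K[0,0]*x+K[0,2],K[1,1]*y+K[1,2]]
E
python3 - <<'E'
from h import *
for n in("scene","top"):
    c=r.get_calibration(n);print(n,{k:v for k,v in c.items() if k not in('eye','rotation','intrinsics')}, 'view axis',rot(c).apply([0,0,-1]))
    for t,z in(("level",.03),("plate_mid",.07),("griddle_base",.07),("knob_grip",.124),("pepper_mill",.16),("mug",.097)):
        d=r.silhouettes(n,t)
        if not d: print(t,'none');continue
        m=d[0]['pixels'].astype(np.uint8)
        ct,_=cv2.findContours(m,0,1);k=max(ct,key=cv2.contourArea)[:,0]
        w=back(c,k,z)
        rc=cv2.minAreaRect((w[:,:2]*1000).astype(np.float32))
        print(t,round(d[0]['confidence'],2),m.sum(),'img ctr',k.mean(0),'rect mm',np.round(rc[0],1),np.round(rc[1],1),round(rc[2],1))
E
```

```text
scene {} view axis [ 0.096  -0.6823 -0.7248]
level 0.83 1072 img ctr [272.9333 326.1933] rect mm [528.4 280.6] [ 41.3 183.5] 73.5
plate_mid 0.73 5567 img ctr [264.7902 235.8636] rect mm [588.5   7.4] [207.6 326.1] 12.3
griddle_base 0.81 5642 img ctr [264.4696 231.1022] rect mm [596.7 -26. ] [208.9 412.2] 13.9
knob_grip 0.59 161 img ctr [260.6087 183.1304] rect mm [ 627.2 -131.1] [34.7 81.9] 9.4
pepper_mill 0.79 829 img ctr [202.1028 306.9439] rect mm [679.5 320.3] [ 45.7 114.6] 32.2
mug 0.87 661 img ctr [265.2637 150.2857] rect mm [ 646.4 -332. ] [ 83.4 180.7] 8.3
top {} view axis [ 0.2098  0.0618 -0.9758]
level 0.67 813 img ctr [154.2049 197.4754] rect mm [532.3 279.3] [ 38.7 180.8] 74.6
plate_mid 0.92 7707 img ctr [256.8654 199.9121] rect mm [596.2 -13.4] [221.7 319.3] 13.7
griddle_base 0.76 7804 img ctr [260.7863 199.6148] rect mm [596.  -18.2] [221.1 329.5] 12.3
knob_grip 0.74 208 img ctr [317.3023 197.3256] rect mm [ 631.3 -154.6] [39.8 38.8] 16.1
pepper_mill 0.87 605 img ctr [172.5465 134.2326] rect mm [681.3 248.3] [102.4  49. ] 43.7
mug 0.58 1099 img ctr [402.3628 218.115 ] rect mm [ 644.5 -374.9] [108.6  97. ] 29.3
```

```bash
python3 - <<'E'
from h import *
c=r.get_calibration("top")
print(back(c,[[138,222],[172,174]],.044))
im=cv2.imread('pics/top0.png');
a=cv2.resize(im[140:260,120:340],None,fx=3.6,fy=3.6,interpolation=cv2.INTER_CUBIC)
sc=cv2.imread('pics/scene0.png');b=cv2.resize(sc[160:360,180:320],None,fx=2.9,fy=2.9,interpolation=cv2.INTER_CUBIC)
cv2.imwrite('pics/topz.png',a)
s=r.get_state();cw=r.get_calibration("wrist");T=R.from_quat(s['eef_rot'])
print('tool axes',T.as_matrix().T);print('cam in tool',T.inv().apply(np.array(cw['eye'])-s['tool_pos']),(T.inv()*rot(cw)).as_matrix(),cw['intrinsics'])
E
```

```text
[[0.4508 0.2946 0.044 ]
 [0.6053 0.2499 0.044 ]]
tool axes [[-0.9211  0.3893 -0.    ]
 [ 0.3893  0.9211  0.0001]
 [ 0.      0.     -1.    ]]
cam in tool [ 0.0731  0.     -0.0825] [[-0.0007  0.9601  0.2797]
 [ 1.      0.0007 -0.    ]
 [-0.0002  0.2797 -0.9601]] [[325.1923   0.     279.0354]
 [  0.     325.1923 207.1579]
 [  0.       0.       1.    ]]
```

View pics/topz.png

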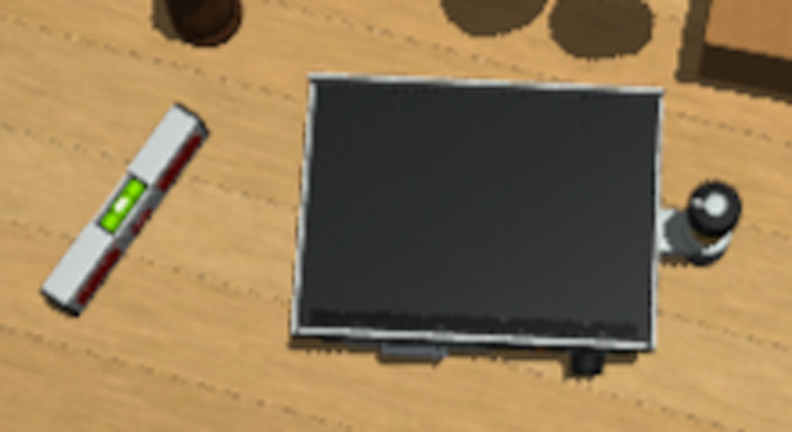

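```bash
python3 - <<'E'
from h import *
c=r.get_calibration("top")
f=lambda p:np.array(p)/3.6+[120,140]-.5*0
lv=back(c,f([[123,204],[178,104],[43,292]]),.044);print(lv, np.degrees(np.arctan2(*(lv[1]-lv[2])[[1,0]])), np.linalg.norm(lv[1]-lv[2]))
p=back(c,f([[312,77],[660,92],[650,343],[296,330]]),.076);p[:2]=back(c,f([[312,77],[660,92]]),.088)
print(p,p.mean(0)); 
for i in range(4): d=p[(i+1)%4]-p[i];print(np.linalg.norm(d),np.degrees(np.arctan2(d[1],d[0])))
print(back(c,f([[714,208]]),.124))
E
```

```text
[[0.5301 0.276  0.044 ]
 [0.6174 0.2615 0.044 ]
 [0.4486 0.3113 0.044 ]] -16.41875489544056 0.17596385717343674
[[ 0.6548  0.1582  0.088 ]
 [ 0.7159 -0.0954  0.088 ]
 [ 0.5327 -0.1391  0.076 ]
 [ 0.4699  0.1124  0.076 ]] [0.5933 0.009  0.082 ]
0.26091223517082796 -76.44080591727554
0.18873934515655663 -166.57589148420757
0.2592663868370012 104.02094527875819
0.19082790447241071 13.923271759896167
[[ 0.6311 -0.1569  0.124 ]]
```

Findings in the zoom: level window at (123,204), plate corners (312,77), (660,92), (650,343), (296,330), and knob top (714,208). The back-projected sizes match the given ones (261 × 190 mm plate, 176 mm level), and the knob sits 172 mm from the plate middle. Next I'll hover above the level.

play_rows:
  translation:
    - [-0.0475, -0.0203, 0.0125]
    - [-0.0475, -0.0203, 0.0125]
    - [-0.0475, -0.0203, 0.0125]
    - [-0.0475, -0.0203, 0.0125]
    - [-0.0475, -0.0203, 0.0125]
    - [-0.0475, -0.0203, 0.0125]
    - [-0.0475, -0.0203, 0.0125]
    - [-0.0475, -0.0203, 0.0125]
    - [0, 0, 0]
    - [0, 0, 0]
    - [0, 0, 0]
  delta_rot:
    - [0, 0, 0]
    - [0, 0, 0]
    - [0, 0, 0]
    - [0, 0, 0]
    - [0, 0, 0]
    - [0, 0, 0]
    - [0, 0, 0]
    - [0, 0, 0]
    - [0, 0, -7]
    - [0, 0, 0]
    - [0, 0, 0]
  grip: [1, 1, 1, 1, 1, 1, 1, 1, 1, 1, 1]

```text
clock: 2.68
tool_pos: [0.5296, 0.2793, 0.203]
eef_rot: [0.139, 0.99, 0.001, -0.0]
contact_force: [-0.0, -0.1, -0.2]
opening: 1.0
finger_force: 0.0
```

```bash
cat > w.py <<'E'
from h import *
def snap(name):
    cw=r.get_calibration("wrist");im=r.snapshot("wrist");cv2.imwrite(f'pics/{name}.png',im);return cw,im
def tool(s,P):
    return R.from_quat(s['eef_rot']).inv().apply(np.array(P)-s['tool_pos'])
E
python3 - <<'E'
from w import *
cw,im=snap('w1');s=r.get_state();print(s['clock'],s['tool_pos'],s['eef_rot'],s['q'],s['contact_force'])
for t,z in(("level",.03),("level_window",.044),("bubble_mid",.044),("knob_grip",.124),("plate_mid",.07),("pepper_mill",.08)):
    d=r.silhouettes("wrist",t)
    if not d: print(t,'none');continue
    m=d[0]['pixels'].astype(np.uint8);ct,_=cv2.findContours(m,0,1);k=max(ct,key=cv2.contourArea)[:,0]
    rc=cv2.minAreaRect((back(cw,k,z,True)[:,:2]*1000).astype(np.float32))
    print(t,d[0]['confidence'],np.round(rc[0],1),np.round(rc[1],1),round(rc[2],1),[ (x['point'],x['confidence']) for x in r.look_for("wrist",t)[:1]])
E
```

```text
2.725 [0.5295 0.2794 0.203 ] [ 0.1382  0.9904  0.0004 -0.    ] [-0.4126  0.7912 -0.2631  1.7335  0.3067  0.6568  0.4481] [ 0.7554 -0.6549  1.1154]
level 0.82 [529.7 278.4] [ 26.5 186.8] 73.2 [([0.5195, 0.2768, 0.0405], 0.86)]
level_window 0.57 [526.3 279.3] [ 24.5 177.6] 73.2 [([0.5173, 0.2843, 0.0443], 0.58)]
bubble_mid 0.44 [527.  279.5] [ 4.7 10.5] 74.0 []
knob_grip 0.41 [503.9 286.3] [ 16.1 118. ] 73.3 []
plate_mid 0.86 [493.2  87.5] [171.4  85.1] 68.5 [([0.509, 0.1198, 0.0721], 0.76)]
pepper_mill 0.8 [643.6 283.7] [46.3 36.6] 76.0 [([0.6837, 0.279, 0.0343], 0.81)]
```

View pics/w1.png

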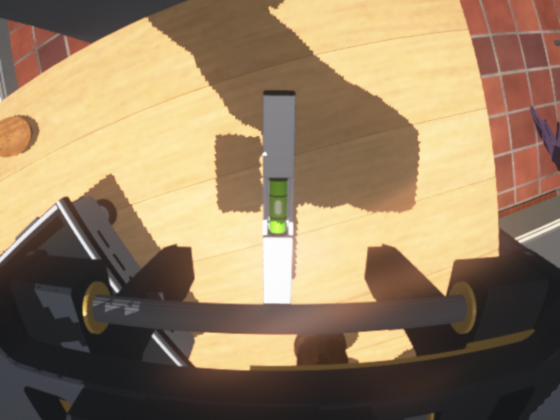

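The wrist view shows the level lined up between the fingers, with its window at (279,207) and nothing under the fingertips. Descending to grip.

play_rows:
  translation:
    - [0.001, 0, 0.04]
    - [0, 0, 0.04]
    - [0, 0, 0.03]
    - [0, 0, 0.022]
    - [0, 0, 0]
    - [0, 0, 0]
    - [0, 0, 0]
    - [0, 0, 0]
    - [0, 0, 0]
    - [0, 0, 0]
    - [0, 0, 0]
  delta_rot:
    - [0, 0, 0.8]
    - [0, 0, 0]
    - [0, 0, 0]
    - [0, 0, 0]
    - [0, 0, 0]
    - [0, 0, 0]
    - [0, 0, 0]
    - [0, 0, 0]
    - [0, 0, 0]
    - [0, 0, 0]
    - [0, 0, 0]
  grip: [1, 1, 1, 1, 1, -1, -1, -1, -1, -1, -1]
  squeeze: 20

```text
clock: 4.7
tool_pos: [0.5291, 0.2786, 0.0707]
eef_rot: [0.145, 0.989, 0.0, -0.0]
contact_force: [0.2, 0.5, -0.1]
opening: 0.343
finger_force: 0.0
```

play_rows:
  translation:
    - [0, 0, 0]
    - [0, 0, 0]
    - [0, 0, 0]
    - [0, 0, -0.02]
    - [0, 0, -0.05]
    - [0, 0, -0.05]
    - [-0.0231, -0.04, 0]
    - [-0.0231, -0.04, 0]
    - [-0.0231, -0.04, 0]
    - [-0.0231, -0.04, 0]
    - [-0.0231, -0.04, 0]
    - [-0.0231, -0.04, 0]
    - [0, 0, 0]
    - [0, 0, 0]
    - [0, 0, 0]
    - [0, 0, 0]
    - [0, 0, 0]
    - [0, 0, 0]
    - [0, 0, 0]
  delta_rot:
    - [0, 0, 0]
    - [0, 0, 0]
    - [0, 0, 0]
    - [0, 0, 0]
    - [0, 0, 0]
    - [0, 0, 0]
    - [0, 0, 0]
    - [0, 0, 0]
    - [0, 0, 0]
    - [0, 0, 0]
    - [0, 0, 0]
    - [0, 0, 0]
    - [0, 0, 9.93]
    - [0, 0, 9.93]
    - [0, 0, 9.93]
    - [0, 0, 9.93]
    - [0, 0, 9.93]
    - [0, 0, 9.93]
    - [0, 0, 0]
  grip: [-1, -1, -1, -1, -1, -1, -1, -1, -1, -1, -1, -1, -1, -1, -1, -1, -1, -1, -1]

```text
clock: 7.08
tool_pos: [0.5928, 0.0091, 0.1916]
eef_rot: [0.617, 0.787, 0.0, 0.0]
contact_force: [-0.2, -0.6, -2.3]
opening: 0.266
finger_force: 20.0
```

```bash
python3 - <<'E'
from w import *
cw,im=snap('w2');s=r.get_state();print(s['clock'],s['tool_pos'],s['eef_rot'],s['q'],s['contact_force'],s['opening'],s['finger_force'])
T=R.from_quat(s['eef_rot']).as_matrix();print(np.degrees(np.arctan2(T[1,1],T[0,1])))
for t in("knob_grip","level_window","plate_mid"):
    print(t,[ (x['point'],x['confidence']) for x in r.look_for("wrist",t)[:1]],[ (x['point'],x['confidence']) for x in r.look_for("top",t)[:1]])
top=r.snapshot("top")
b=cv2.resize(top[140:250,180:340],(611,420),interpolation=cv2.INTER_CUBIC)
cv2.imwrite('pics/w2c.png',cv2.resize(np.hstack([im,b]),(800,287)))
E
```

```text
7.125 [0.5928 0.0091 0.1915] [0.6162 0.7876 0.0002 0.0001] [-0.0733  0.7935 -0.0343  1.7658  0.0443  0.5826  0.1085] [-0.6241  0.2558 -1.6705] 0.2709146291727606 19.99804234597832
13.91792323088493
knob_grip [] [([0.6276, -0.1536, 0.1265], 0.62)]
level_window [([0.5849, 0.059, 0.1657], 0.93)] [([0.5281, 0.2769, 0.0414], 0.65)]
plate_mid [([0.5847, 0.0676, 0.073], 0.81)] [([0.5897, 0.012, 0.0661], 0.79)]
```

View pics/w2c.png

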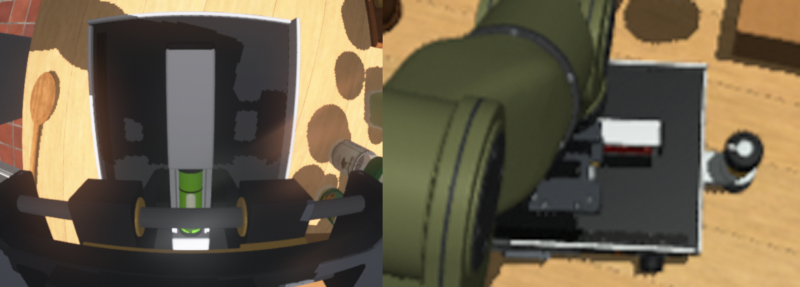

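Left half (wrist): the level is held lengthwise over the plate with even margins. Right half (top): it sits mid-plate and points at the knob. Lowering it.

play_rows:
  translation:
    - [0, 0, 0.025]
    - [0, 0, 0.015]
    - [0, 0, 0.005]
    - [0, 0, 0.002]
    - [0, 0, 0.001]
    - [0, 0, 0]
  delta_rot:
    - [0, 0, 0]
    - [0, 0, 0]
    - [0, 0, 0]
    - [0, 0, 0]
    - [0, 0, 0]
    - [0, 0, 0]
  grip: [-1, -1, -1, -1, -1, -1]

```text
clock: 8.22
tool_pos: [0.5932, 0.0088, 0.1431]
eef_rot: [0.618, 0.786, 0.0, 0.0]
contact_force: [0.2, 0.5, -2.6]
opening: 0.268
finger_force: 20.0
```

play_rows:
  translation:
    - [0, 0, 0.0015]
    - [0, 0, 0.0015]
    - [0, 0, 0]
  delta_rot:
    - [0, 0, 0]
    - [0, 0, 0]
    - [0, 0, 0]
  grip: [-1, -1, -1]

```text
clock: 8.6
tool_pos: [0.593, 0.0087, 0.1399]
eef_rot: [0.618, 0.786, 0.0, 0.0]
contact_force: [-0.2, 0.4, -0.2]
opening: 0.27
finger_force: 20.0
```

The weight has transferred to the plate. Releasing and rising.

play_rows:
  translation:
    - [0, 0, 0.0005]
    - [0, 0, 0]
    - [0, 0, 0]
    - [0, 0, 0]
    - [0, 0, 0]
    - [0, 0, 0]
    - [0, 0, -0.02]
    - [0, 0, -0.04]
    - [0, 0, -0.04]
    - [0, 0, 0]
    - [0, 0, 0]
  delta_rot:
    - [0, 0, 0]
    - [0, 0, 0]
    - [0, 0, 0]
    - [0, 0, 0]
    - [0, 0, 0]
    - [0, 0, 0]
    - [0, 0, 0]
    - [0, 0, 0]
    - [0, 0, 0]
    - [0, 0, 0]
    - [0, 0, 0]
  grip: [-1, 1, 1, 1, 1, 1, 1, 1, 1, 1, 1]

```text
clock: 9.98
tool_pos: [0.5924, 0.0088, 0.2387]
eef_rot: [0.618, 0.787, -0.0, -0.0]
contact_force: [-0.1, -0.0, -0.2]
opening: 0.997
finger_force: 0.0
```

```bash
cat > bub.py <<'E'
from w import *
def strip(cw,im,ctr=(.593,.009),yaw=103.8,z=.108,L=.04,W=.02,px=10000,name=None):
    # rectified top view: columns along griddle y (away from knob = right), px per m
    a=np.radians(yaw);u=np.array([np.cos(a),np.sin(a)]);v=np.array([-u[1],u[0]])
    ss=np.arange(-L,L,1/px);tt=np.arange(W,-W,-1/px);S,T=np.meshgrid(ss,tt)
    P=np.stack([ctr[0]+S*u[0]+T*v[0],ctr[1]+S*u[1]+T*v[1],np.full_like(S,z)],-1).reshape(-1,3)
    uv=proj(cw,P,True).reshape(S.shape+(2,)).astype(np.float32)
    out=cv2.remap(im,uv[...,0],uv[...,1],cv2.INTER_CUBIC)
    if name: cv2.imwrite(f'pics/{name}.png',out)
    return out
E
python3 - <<'E'
from bub import *
cw,im=snap('w3');s=r.get_state();print(s['clock'],s['tool_pos'],s['q'],s['opening'])
o=strip(cw,im,name='s3')
for t in("level_window","bubble_mid","knob_grip"):
    d=r.silhouettes("wrist",t)
    if d:
        k=np.argwhere(d[0]['pixels'])[:,::-1];print(t,d[0]['confidence'],k.mean(0),k.min(0),k.max(0),back(cw,[k.mean(0)],.108,True))
cv2.imwrite('pics/s3c.png',np.vstack([cv2.resize(im,(640,480))[:,:],np.zeros((4,640,3),np.uint8),cv2.resize(o[140:260],(640,96))]))
E
```

```text
10.025 [0.5921 0.0088 0.2382] [-0.0717  0.7256 -0.0364  1.7339  0.0379  0.6849  0.1111] 1.0021744164878668
level_window 0.83 [280.0216 191.2759] [261  87] [299 303] [[0.5869 0.0299 0.108 ]]
knob_grip 0.56 [278.6557 360.3115] [273 354] [284 366] [[ 0.6213 -0.1155  0.108 ]]
```

View pics/s3c.png

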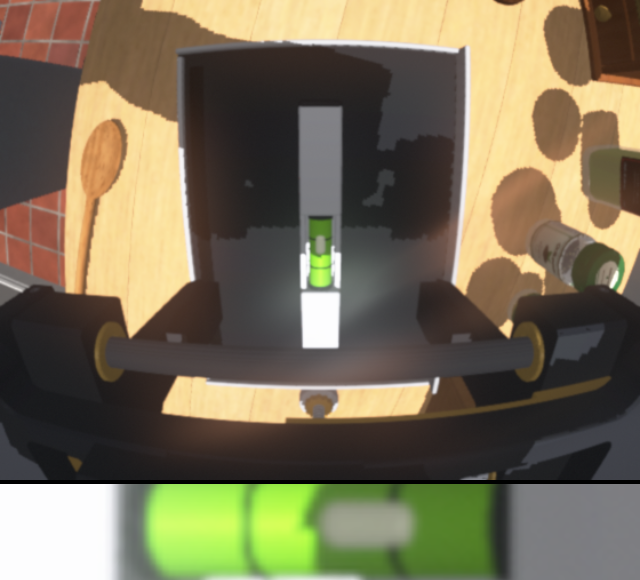

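Strip at 8 px/mm, away-from-knob to the right: lines at 250 and 398, so the middle is 324. The bubble spans about 320–413, which puts it about 5.3 mm away from the knob, so roughly 1.4 rad clockwise. Next I'll hover over the knob.

play_rows:
  translation:
    - [-0.0428, 0, 0.004]
    - [-0.0428, 0, 0.004]
    - [-0.0428, 0, 0.004]
    - [-0.0428, 0, 0.004]
    - [0, 0, 0]
    - [0, 0, 0]
    - [0, 0, 0]
    - [0, 0, 0]
    - [0, 0, 0]
    - [0, 0, 0]
    - [0, 0, 0]
    - [0, 0, 0]
  delta_rot:
    - [0, 0, 0]
    - [0, 0, 0]
    - [0, 0, 0]
    - [0, 0, 0]
    - [0, 0, -10]
    - [0, 0, -10]
    - [0, 0, -10]
    - [0, 0, -10]
    - [0, 0, -10]
    - [0, 0, -10]
    - [0, 0, 0]
    - [0, 0, 0]
  grip: [0.5, 0.5, 0.5, 0.5, 0.5, 0.5, 0.5, 0.5, 0.5, 0.5, 0.5, 0.5]

```text
clock: 11.68
tool_pos: [0.6333, -0.1575, 0.2227]
eef_rot: [0.143, 0.99, 0.0, -0.0]
contact_force: [0.3, 0.4, 0.6]
opening: 0.755
finger_force: 0.0
```

```bash
python3 - <<'E'
from bub import *
cw,im=snap('w4');s=r.get_state();print(s['clock'],s['tool_pos'],s['q'],s['opening'])
for t in("knob_grip",):
    d=r.silhouettes("wrist",t)
    for x in d[:2]:
        k=np.argwhere(x['pixels'])[:,::-1];print(t,x['confidence'],len(k),k.mean(0),k.min(0),k.max(0),back(cw,[k.mean(0)],.124,True))
    print(r.look_for("wrist",t)[:1])
print(proj(cw,[[.593,.009,.108],[.6325,-.1575,.124],[.6325,-.1575,.094]],True))
cv2.imwrite('pics/w4c.png',im)
E
```

```text
11.725 [ 0.6334 -0.1574  0.2228] [ 0.3614  0.836  -0.3588  1.5419  0.3607  0.8304  1.1501] 0.7504044620358752
knob_grip 0.62 3385 [278.8467 227.2857] [248 171] [309 262] [[ 0.6256 -0.1552  0.124 ]]
[{'point': [0.6264, -0.1566, 0.1242], 'confidence': 0.8}]
[[491.8775 110.3141]
 [278.4727 238.6533]
 [278.5319 222.4604]]
```

View pics/w4c.png

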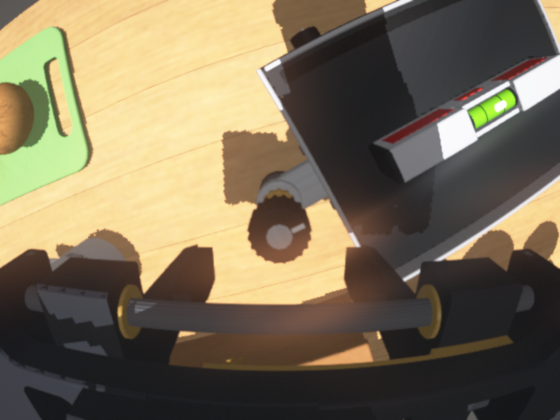

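The knob top sits at (279,235), centred between the fingertips and matching the projection. The vial is also readable from here at (492,107). Descending and gripping.

play_rows:
  translation:
    - [0, 0, 0.03]
    - [0, 0, 0.025]
    - [0, 0, 0.013]
    - [0, 0, 0]
    - [0, 0, 0]
    - [0, 0, 0]
    - [0, 0, 0]
    - [0, 0, 0]
  delta_rot:
    - [0, 0, 0]
    - [0, 0, 0]
    - [0, 0, 0]
    - [0, 0, 0]
    - [0, 0, 0]
    - [0, 0, 0]
    - [0, 0, 0]
    - [0, 0, 0]
  grip: [0.5, 0.5, 0.5, 0.5, -1, -1, -1, -1]
  squeeze: 25

```text
clock: 12.82
tool_pos: [0.6338, -0.1577, 0.1558]
eef_rot: [0.142, 0.99, -0.0, 0.0]
contact_force: [-0.5, -0.1, 2.6]
opening: 0.417
finger_force: 25.0
```

play_rows:
  translation:
    - [0, 0, 0]
    - [0, 0, 0]
    - [0, 0, 0]
    - [0, 0, 0]
    - [0, 0, 0]
    - [0, 0, 0]
    - [0, 0, 0]
    - [0, 0, 0]
    - [0, 0, 0]
    - [0, 0, 0]
  delta_rot:
    - [0, 0, 9.75]
    - [0, 0, 9.75]
    - [0, 0, 9.75]
    - [0, 0, 9.75]
    - [0, 0, 9.75]
    - [0, 0, 9.75]
    - [0, 0, 9.75]
    - [0, 0, 9.75]
    - [0, 0, 0]
    - [0, 0, 0]
  grip: [-1, -1, -1, -1, -1, -1, -1, -1, -1, -1]

```text
clock: 14.08
tool_pos: [0.6323, -0.1588, 0.1558]
eef_rot: [0.733, 0.68, -0.001, -0.0]
contact_force: [-4.0, -1.9, 5.9]
opening: 0.412
finger_force: 25.0
```

play_rows:
  translation:
    - [0, 0, 0]
    - [0, 0, 0]
    - [0, 0, 0]
    - [0, 0, -0.028]
    - [0, 0, -0.04]
    - [0, 0, 0]
    - [0, 0, 0]
    - [0, 0, 0]
    - [0, 0, 0]
    - [0, 0, 0]
    - [0, 0, 0]
    - [0, 0, 0]
    - [0, 0, 0]
    - [0, 0, 0]
    - [0, 0, 0]
  delta_rot:
    - [0, 0, 0]
    - [0, 0, 0]
    - [0, 0, 0]
    - [0, 0, 0]
    - [0, 0, 0]
    - [0, 0, -9.75]
    - [0, 0, -9.75]
    - [0, 0, -9.75]
    - [0, 0, -9.75]
    - [0, 0, -9.75]
    - [0, 0, -9.75]
    - [0, 0, -9.75]
    - [0, 0, -9.75]
    - [0, 0, 0]
    - [0, 0, 0]
  grip: [0.5, 0.5, 0.5, 0.5, 0.5, 0.5, 0.5, 0.5, 0.5, 0.5, 0.5, 0.5, 0.5, 0.5, 0.5]

```text
clock: 15.95
tool_pos: [0.6335, -0.1575, 0.2231]
eef_rot: [0.143, 0.99, 0.0, -0.0]
contact_force: [-0.4, 0.5, -0.3]
opening: 0.751
finger_force: 0.0
```

```bash
python3 - <<'E'
from bub import *
cw,im=snap('w5');s=r.get_state();print(s['clock'],s['tool_pos'],s['q'],s['opening'])
o=strip(cw,im)
w4=cv2.imread('pics/w4.png')
w4=cv2.resize(w4[80:140,440:560],(640,320),interpolation=cv2.INTER_CUBIC)
cv2.imwrite('pics/s5.png',np.vstack([cv2.resize(o,(640,320)),cv2.resize(im[60:160,400:560],(400,250),interpolation=cv2.INTER_CUBIC)[:, :,:].copy() if 0 else cv2.resize(im[80:140,440:560],(640,280),interpolation=cv2.INTER_CUBIC)]))
E
```

```text
16.0 [ 0.6335 -0.1575  0.2232] [ 0.3524  0.8334 -0.3413  1.5423  0.3439  0.8257  1.1641] 0.7470722670682269
```

View pics/s5.png

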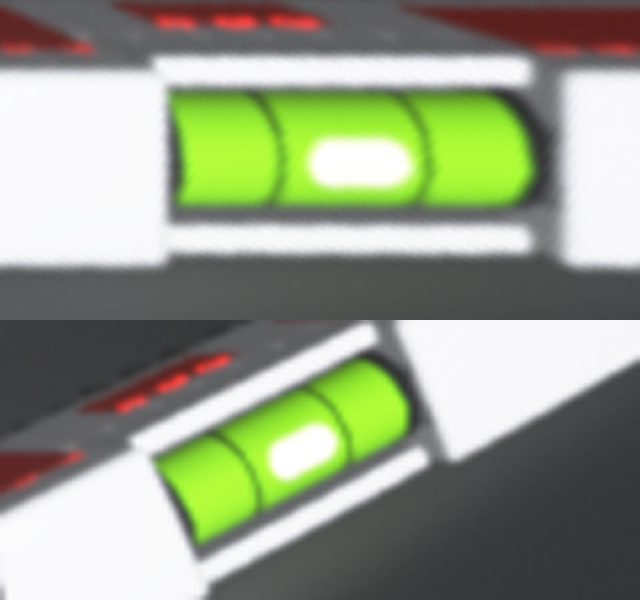

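In the strip (knob to the left), the lines are at about 285 and 430 and the bubble spans 307–413. It is therefore centred within about 0.5 mm and settled. I'll move over the level with the fingers spread along it, to straddle the window and press both solid tops.

play_rows:
  translation:
    - [0.0215, 0.0371, -0.004]
    - [0.0215, 0.0371, -0.004]
    - [0.0215, 0.0371, -0.004]
    - [0.0215, 0.0371, -0.004]
    - [0, 0, 0]
    - [0, 0, 0]
    - [0, 0, 0]
    - [0, 0, 0]
    - [0, 0, 0]
  delta_rot:
    - [0, 0, 0]
    - [0, 0, 0]
    - [0, 0, 0]
    - [0, 0, 0]
    - [0, 0, -10]
    - [0, 0, -10]
    - [0, 0, -10]
    - [0, 0, 0]
    - [0, 0, 0]
  grip: [1, 1, 1, 1, 1, 1, 1, 1, 1]

```text
clock: 17.12
tool_pos: [0.5925, 0.0091, 0.2392]
eef_rot: [-0.118, 0.993, 0.0, 0.0]
contact_force: [0.6, -0.2, -0.1]
opening: 1.005
finger_force: 0.0
```

```bash
python3 - <<'E'
from bub import *
cw,im=snap('w6');s=r.get_state();print(s['clock'],s['tool_pos'],s['q'],s['opening'])
T=R.from_quat(s['eef_rot']).as_matrix();print(np.degrees(np.arctan2(T[1,1],T[0,1])))
d=r.silhouettes("wrist","level")
if d:
    m=d[0]['pixels'].astype(np.uint8);ct,_=cv2.findContours(m,0,1);k=max(ct,key=cv2.contourArea)[:,0]
    print(d[0]['confidence'],[np.round(x,1) for x in cv2.minAreaRect((back(cw,k,.112,True)[:,:2]*1000).astype(np.float32))])
o=strip(cw,im)
b=strip(cw,im,z=.114,L=.1,W=.04,px=4000)
cv2.imwrite('pics/s6.png',np.vstack([cv2.resize(o[100:300],(800,200)),b[:320]]))
E
```

```text
17.175 [0.5926 0.0091 0.2393] [ 0.1722  0.7579 -0.4674  1.7198  0.459   0.7746  1.2888] 0.9969627866318063
103.55710540555482
0.86 [array([587.4,   9.3]), array([ 35. , 181.5]), np.float64(13.6)]
```

View pics/s6.png

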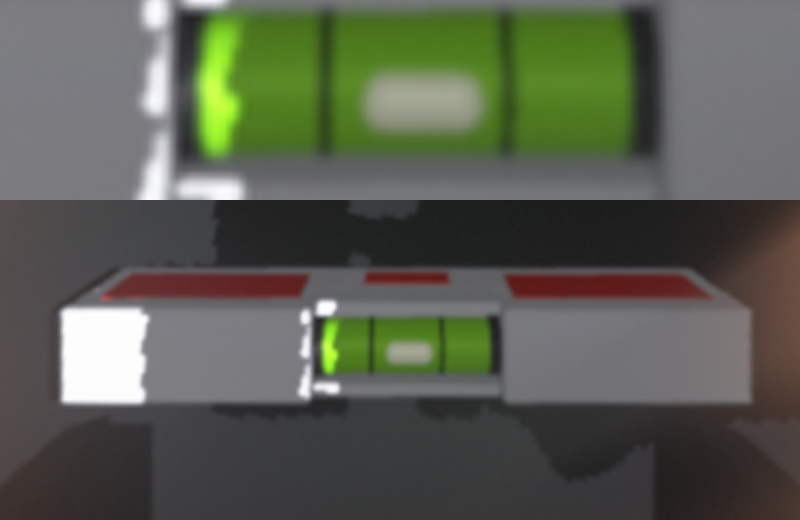

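Strip at 10 px/mm: lines at 327 and 508, bubble 361–487, so it is 0.65 mm off centre and good. The level's middle is within about 1.3 mm of the tool. Descending to just above its top.

play_rows:
  translation:
    - [0.001, 0.001, 0.03]
    - [0, 0, 0.018]
    - [0, 0, 0.007]
    - [0, 0, 0.003]
    - [0, 0, 0.001]
    - [0, 0, 0]
  delta_rot:
    - [0, 0, 0]
    - [0, 0, 0]
    - [0, 0, 0]
    - [0, 0, 0]
    - [0, 0, 0]
    - [0, 0, 0]
  grip: [1, 1, 1, 1, 1, 1]

```text
clock: 17.98
tool_pos: [0.5916, 0.0098, 0.1807]
eef_rot: [-0.119, 0.993, 0.0, 0.0]
contact_force: [-0.8, -0.4, 1.2]
opening: 1.002
finger_force: 0.0
```

play_rows:
  translation:
    - [0, 0, 0.001]
    - [0, 0, 0.001]
    - [0, 0, 0]
  delta_rot:
    - [0, 0, 0]
    - [0, 0, 0]
    - [0, 0, 0]
  grip: [1, 1, 1]

```text
clock: 18.35
tool_pos: [0.5915, 0.0098, 0.1784]
eef_rot: [-0.119, 0.993, -0.0, 0.0]
contact_force: [0.5, -1.3, 2.4]
opening: 0.999
finger_force: 1.1
```

play_rows:
  translation:
    - [0, 0, 0.001]
    - [0, 0, 0]
    - [0, 0, 0]
  delta_rot:
    - [0, 0, 0]
    - [0, 0, 0]
    - [0, 0, 0]
  grip: [1, 1, 1]

```text
clock: 18.73
tool_pos: [0.5915, 0.0098, 0.1784]
eef_rot: [-0.119, 0.993, -0.0, 0.0]
contact_force: [-1.8, -1.2, 10.3]
opening: 1.001
finger_force: 5.0
```

10.3 N. Letting it settle, then checking force and bubble.

play_rows:
  translation:
    - [0, 0, 0]
    - [0, 0, 0]
    - [0, 0, 0]
    - [0, 0, 0]
    - [0, 0, 0]
    - [0, 0, 0]
    - [0, 0, 0]
    - [0, 0, 0]
    - [0, 0, 0]
    - [0, 0, 0]
    - [0, 0, 0]
    - [0, 0, 0]
  delta_rot:
    - [0, 0, 0]
    - [0, 0, 0]
    - [0, 0, 0]
    - [0, 0, 0]
    - [0, 0, 0]
    - [0, 0, 0]
    - [0, 0, 0]
    - [0, 0, 0]
    - [0, 0, 0]
    - [0, 0, 0]
    - [0, 0, 0]
    - [0, 0, 0]
  grip: [1, 1, 1, 1, 1, 1, 1, 1, 1, 1, 1, 1]

```text
clock: 20.23
tool_pos: [0.5915, 0.0098, 0.1784]
eef_rot: [-0.119, 0.993, -0.0, 0.0]
contact_force: [-3.3, -2.2, 10.4]
opening: 1.001
finger_force: 5.0
```

```bash
python3 - <<'E'
from bub import *
F=[]
for i in range(5):
    cw,im=snap('w7');s=r.get_state();F.append(s['contact_force'])
print(s['clock'],s['tool_pos'],np.mean(F,0),s['finger_force'])
o=strip(cw,im,L=.04,W=.02)
print(proj(cw,[[.593,.009,.108]],True))
cv2.imwrite('pics/s7.png',np.vstack([cv2.resize(o[60:300],(640,192)),cv2.resize(im,(500,375)) if 0 else cv2.copyMakeBorder(cv2.resize(im,(500,375)),0,0,0,140,0)]))
E
```

```text
20.475 [0.5915 0.0098 0.1784] [-2.3521 -1.7381 10.0891] 4.984946559998207
[[275.7033 261.6575]]
```

View pics/s7.png

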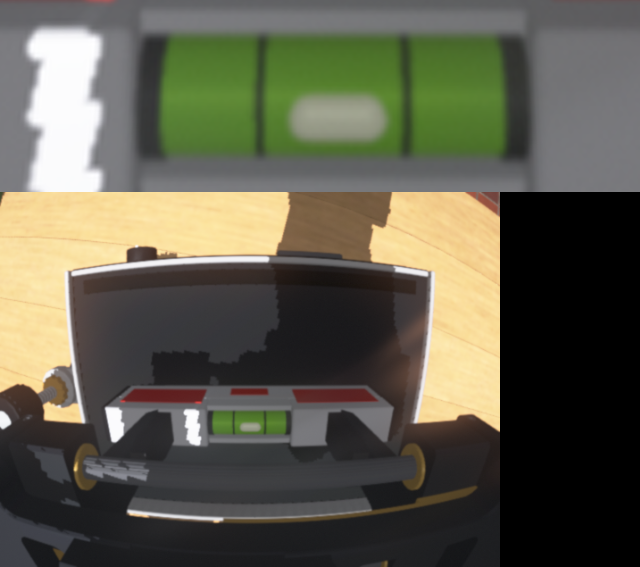

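While pressing at about 10 N, with both fingertips only on the level, the lines are at 261 and 407 and the bubble at 287–387. That is about 0.4 mm off centre. Handing in.

```bash
python3 -c "
from plant import r
print(r.finish_job())"
```

```text
the job is handed in; nothing more can be done
None
```

The level stands lengthwise mid-plate, the bubble is about 0.4 mm off centre, and I handed the job in at about 20.5 s with the arm still pressing at about 10 N and touching only the level.

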